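# Switch on the microscope bench in order

### The job

Three loose wireless switch boxes stand on the school lab bench. Switch the microscope station on in the right order with gentle fingertip taps: press down the raised half of the rocker on the wide rectangular box (bench supply), then on the round one (lamp), then on the slim one (camera), each until that half has gone fully down. Only tap, pressing lightly: do not lift or shift the boxes, and leave the bottle, the petri dish and the slide box where they stand.

Things in the scene. Friction and masses are not known exactly. Their poses are not given: they have to be found in the camera images.
- wide_box: The wide switch box: white, rectangular, 94 mm (x) by 88 mm (y), the broadest of the three. Loose, 0.3 to 0.45 kg, rubber feet, top 30 mm above the bench. On it a grey see-saw rocker, 64 mm wide (y), 68 mm long (x), pivots over the centre, 42 mm up. Off: its +x half is level (42 mm up), its -x half slopes up to 52 mm at the end. On: the -x half is down level at 42 mm, the other slopes up. Origin: centre of underside; z up.
- wide_rocker (a joint): Rocker of the wide box, rad: about 0 = off, 0.30 = fully on (end stop). It turns about the box's y axis through a point 42 mm above the box's underside, as the -x half goes down. No spring: friction holds it wherever it is left; 1.5 to 2.5 N on the outer part of the raised half moves it. Past the end stop the sprung mount yields: the rocker sinks up to 7 mm at 3 N + 2 N/mm, and rises again.
- wide_spot (a point): Point on the face of the rocker's -x half (the one raised when off), on its centreline, 25 mm from the pivot and 9 mm from the outer end: where to tap the wide box. A flat black dot, 12 mm across, marks it. It moves with the rocker: about 49 mm above the bench when off, 42 mm when fully on.
- round_box: The round switch box: white round puck, 94 mm in diameter. Loose, 0.3 to 0.45 kg, rubber feet, top 30 mm above the bench. On it a grey see-saw rocker, 40 mm wide (y), 68 mm long (x), pivots over the centre, 42 mm up. Off: its +x half is level (42 mm up), its -x half slopes up to 52 mm at the end. On: the -x half is down level at 42 mm, the other slopes up. Origin: centre of underside; z up.
- round_rocker (a joint): Rocker of the round box, rad: about 0 = off, 0.30 = fully on (end stop). It turns about the box's y axis through a point 42 mm above the box's underside, as the -x half goes down. No spring: friction holds it wherever it is left; 1.5 to 2.5 N on the outer part of the raised half moves it. Past the end stop the sprung mount yields: the rocker sinks up to 7 mm at 3 N + 2 N/mm, and rises again.
- round_spot (a point): Point on the face of the rocker's -x half (the one raised when off), on its centreline, 25 mm from the pivot and 9 mm from the outer end: where to tap the round box. A flat black dot, 12 mm across, marks it. It moves with the rocker: about 49 mm above the bench when off, 42 mm when fully on.
- slim_box: The slim switch box: white, rectangular, 94 mm (x) by only 40 mm (y). Loose, 0.3 to 0.45 kg, rubber feet, top 30 mm above the bench. On it a grey see-saw rocker, 26 mm wide (y), 68 mm long (x), pivots over the centre, 42 mm up. Off: its +x half is level (42 mm up), its -x half slopes up to 52 mm at the end. On: the -x half is down level at 42 mm, the other slopes up. Origin: centre of underside; z up.
- slim_rocker (a joint): Rocker of the slim box, rad: about 0 = off, 0.30 = fully on (end stop). It turns about the box's y axis through a point 42 mm above the box's underside, as the -x half goes down. No spring: friction holds it wherever it is left; 1.5 to 2.5 N on the outer part of the raised half moves it. Past the end stop the sprung mount yields: the rocker sinks up to 7 mm at 3 N + 2 N/mm, and rises again.
- slim_spot (a point): Point on the face of the rocker's -x half (the one raised when off), on its centreline, 25 mm from the pivot and 9 mm from the outer end: where to tap the slim box. A flat black dot, 12 mm across, marks it. It moves with the rocker: about 49 mm above the bench when off, 42 mm when fully on.
- dropper: Loose amber glass bottle with a black cap, 38 mm in diameter, 85 mm tall; a bystander. Origin: centre of the underside.
- dish: Loose closed whitish petri dish, 94 mm in diameter, 18 mm tall; a bystander. Origin: centre of the underside.
- slide_box: Loose closed wooden box of microscope slides, 100 by 85 mm, 33 mm tall; a bystander. Origin: centre of the underside.
Mind the look-alikes: they are no part of the job. What is shaped like the round_box but blue or green is not meant. What is shaped like the slim_box but green or purple is not meant.

How it is judged:
By the outcome, as a careful person would: the job done as asked, in the order asked, and still so for the second after the job is handed in, with the robot touching nothing.
It also fails if it takes over 48 s, if anything falls off the work surface, if the arm or the gripper's body presses on something with over 40 N, if the wrist force passes 120 N, or if a joint passes its speed limit or range.

### The arm

A 6-joint arm with a two-finger parallel gripper is mounted at the origin on the work surface. World frame = base frame: x ahead of the robot, y to its left, z up, the work surface at z = 0. Lengths are in m, angles in degrees, forces in N, time in s.
With the tool pointing down it reaches from about 0.25 to 0.725 m from the base axis. Payload 9.7 kg.
Tool frame: the origin (TCP) lies between the finger pads; the fingertips stand 11 mm ahead of it and the grasp point (between the pads) lies 8 mm behind it; y points along the fingers, x is the direction in which the jaws open and shut, and the axes are right-handed (so a half turn about y gives the same grasp; the last joint's range is limited). The gripper opens to 85 mm and grips with 20 to 120 N. Pads are 22 mm wide; open, the fingers measure 114 mm over their backs; the gripper's body (76 mm by 85 mm) begins 54 mm behind the grasp point. The pads swing forward as they close: fully open they stand 13 mm farther back than shut.
Start: joints at [71.391, 4.979, 10.078, 95.1, 0, 90], TCP at [0.176, 0.521, 0.242] pointing down, gripper open.
Joint ranges: [-179.16, 179.16], [-48.56, 103.87], [-65.8, 70.77], [-126.05, 130.52], [-82.76, 87.17], [-180, 180]. Speed limits (degrees/s): [127.2, 127.2, 147.25, 180, 180, 180].

### API

Orientations are given as [roll, pitch, yaw] about the fixed x, y, z axes, in that order (R = Rz(yaw) Ry(pitch) Rx(roll)).
In Python, from workcell import bot, vision gives the robot as it stands. The module is installed in compiled form; this text tells all that it offers.
- The arm moves only by the shell command python3 -m crank 'ROWS' [OPENING] [FORCE]. ROWS is text: rows parted by semicolons, each of 6 numbers parted by spaces: the shift along the tool's x, y, z in m, then the turn, a rotation vector about the tool's x, y, z in rad. A call has 1 to 8 rows; each row is the pose to reach, as a shift and turn from the pose commanded when the call began, along the tool's axes at that moment; what a row does not reach only later rows make up. A row lasts 1/10 s, in which the tool goes at most 50 mm and 8.59 degrees, less where a joint would pass 70% of its speed; a pose out of reach is approached as far as the arm can. A call with a gripper value outside its range is refused whole. OPENING is the gripper's target within -1 to 1 (shut at 1, half-way at 0, fully open at -1), set as the call begins (- or left out, the last holds). The fingers move at their own pace and stop on an object; FORCE is the grip in N (left out, the last holds). Time passes only in rows, so rows that repeat a pose let the fingers close. It gives the time, the measured TCP pose, the force and the opening at its end, in the units of the state.
- bot.get_obs(): the state, without advancing time (a new reading comes with each control period).
- vision.camera(name): name is "scene" or "top" or "wrist"; returns the picture (480x640x3 uint8, red, green, blue); there is no depth.
- vision.get_calibration(name): a dict with "fx", "fy", "cx", "cy" (pixels), "distortion" ([k1, k2, p1, p2, k3] as OpenCV has them; the pictures are not rectified), "rvec" (rotation vector, rad) and "tvec" (3), from world to camera coordinates, as OpenCV has them. Camera axes: x right, y down, z forward; pixel columns grow to the right and rows downward; lengths in m; the calibration is good to about 2 mm. A picture is of the moment at which its call begins: read the wrist's pose just before it. get_calibration takes no time and is no camera call; for the wrist camera it gives the pose at the moment of the call.
- bot.job_done(): hands the job in, once; it reports no verdict.
The state is a dict: "time": time; "q": joint angles; "qd": joint speeds; "joint_efforts": joint torques, N m; "ee_pos": TCP position; "tcp_rot": TCP orientation; "wrist_force": force on the tool from outside, world axes, zero at the start; "torque": the same for the moment, N m; "opening": finger opening in m.
Only numpy, scipy, OpenCV 4.12 (cv2) and the standard library are available. Lean on these libraries where they do the work, as an engineer would, in place of code of your own. Each camera call takes 0.05 s, during which the arm holds its last target. There are 200 camera calls.

## Working session

There is one attempt and no reset: what is moved stays moved. The work goes in short steps, Python scripts to look and compute and a shell command to move; the robot and the scene stay as the last step left them, time stands still between calls to the robot, and variables do not carry over. Pictures are saved under pics/ and viewed, about 8 in all and at most 12, crops included, and the job is handed in when it is done.

```bash
mkdir -p pics; python3 - <<'E'
from workcell import bot, vision
import cv2
o=bot.get_obs(); print({k:o[k] for k in ("time","ee_pos","tcp_rot","wrist_force","opening")})
for n in("top","scene"):
    cv2.imwrite(f"pics/{n}0.png",vision.camera(n)[:,:,::-1]); print(vision.get_calibration(n))
E
```

```text
{'time': 0.0, 'ee_pos': array([0.17545339, 0.5210488 , 0.24157968]), 'tcp_rot': array([-8.99989633e+01,  7.60106846e-02,  7.13896213e+01]), 'wrist_force': array([-0.53801354, -0.8930485 ,  0.15898609]), 'opening': 0.08575300385504885}
{'fx': 558.7305257777725, 'fy': 558.7305257777725, 'cx': 325.6699134686323, 'cy': 235.16271060206057, 'distortion': array([-0.07015816,  0.        ,  0.        ,  0.        ,  0.        ]), 'rvec': array([ 2.16563715, -2.11722004,  0.19162848]), 'tvec': array([-0.11778235,  0.56799714,  1.20926555])}
{'fx': 587.3649987046848, 'fy': 587.3649987046848, 'cx': 319.855695482355, 'cy': 241.42956620711314, 'distortion': array([-0.00685362,  0.        ,  0.        ,  0.        ,  0.        ]), 'rvec': array([ 1.18724715,  2.3136038 , -0.95521438]), 'tvec': array([ 0.42381326, -0.23906828,  1.72035623])}
```

View pics/top0.png

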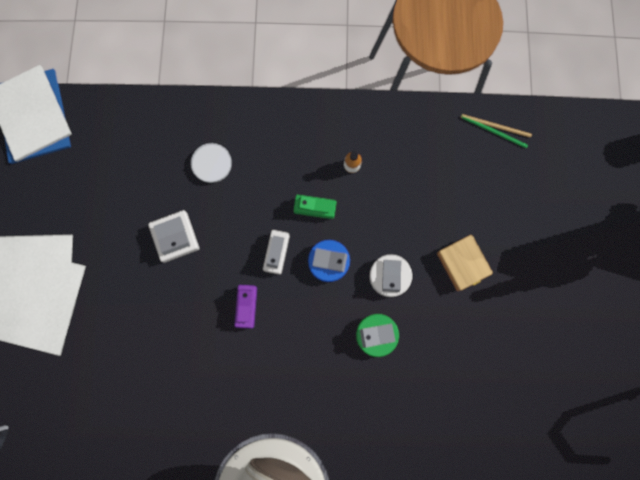

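View pics/scene0.png

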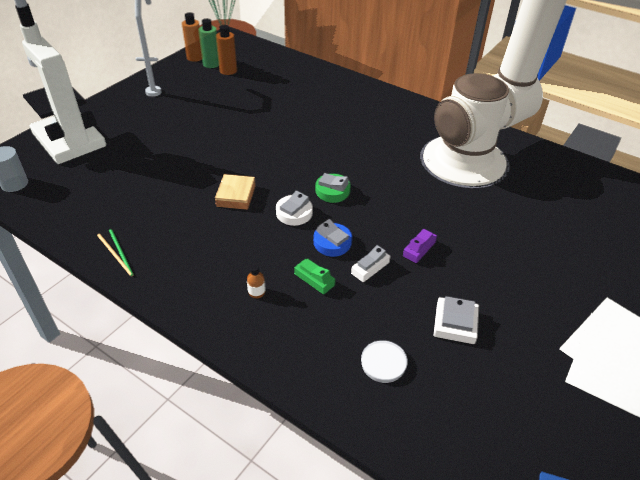

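The white candidates in the top image are wide (174,237), round (391,276) and slim (276,252). The blue (329,261) and green (378,336) pucks and the green (316,207) and purple (246,306) slim boxes are look-alikes. Next I'll take an enlarged crop to confirm this and locate the dots.

```bash
cat > h.py <<'E'
import numpy as np, cv2
from workcell import bot, vision
def ray(cal,uv,z):
    K=np.array([[cal['fx'],0,cal['cx']],[0,cal['fy'],cal['cy']],[0,0,1]])
    n=cv2.undistortPoints(np.array([[uv]],float),K,cal['distortion'])[0,0]
    R=cv2.Rodrigues(cal['rvec'])[0]; c=-R.T@cal['tvec']; d=R.T@np.array([*n,1])
    return c+d*(z-c[2])/d[2]
def proj(cal,p):
    K=np.array([[cal['fx'],0,cal['cx']],[0,cal['fy'],cal['cy']],[0,0,1]])
    return cv2.projectPoints(np.array([p],float),cal['rvec'],cal['tvec'],K,cal['distortion'])[0].reshape(2)
E
python3 - <<'E'
from h import *
cal=vision.get_calibration("top"); im=cv2.imread("pics/top0.png")
print("base px",proj(cal,[0,0,0]),"tcp px",proj(cal,[.176,.521,.242]))
tiles=[]
for n,(u,v) in dict(wide=(174,237),round=(391,276),slim=(276,252)).items():
    c=im[v-33:v+33,u-33:u+33]; g=cv2.cvtColor(c,cv2.COLOR_BGR2GRAY)
    m=(g>60).astype(np.uint8); k,l,s,ce=cv2.connectedComponentsWithStats(m)
    i=l[28:38,28:38]; i=np.bincount(i[i>0]).argmax(); blob=(l==i).astype(np.uint8)
    ct=max(cv2.findContours(blob,0,2)[0],key=cv2.contourArea)
    rect=cv2.minAreaRect(ct); hull=np.zeros_like(g); cv2.fillPoly(hull,[ct],1)
    hull=cv2.erode(hull,np.ones((5,5)))
    w=np.clip(75-g.astype(float),0,None)*hull; yy,xx=np.mgrid[:66,:66]
    d=np.array([(w*xx).sum(),(w*yy).sum()])/w.sum()+[u-33,v-33]
    cc=np.array(rect[0])+[u-33,v-33]
    print(n,"dot",d,ray(cal,d,.049),"ctr",cc,ray(cal,cc,.03),rect[1:])
    tiles.append(cv2.resize(c,(264,264),interpolation=cv2.INTER_CUBIC))
cv2.imwrite("pics/crop1.png",np.hstack(tiles))
E
```

```text
base px [272.12817709 493.36399762] tcp px [-16.28871966 420.71805987]
wide dot [173.01075269 243.58064516] [0.54297917 0.23727076 0.049     ] ctr [173.39846039 235.71230888] [0.56389687 0.24259959 0.03      ] ((44.764305114746094, 42.65644454956055), 70.55996704101562)
round dot [391.7244898  284.85204082] [ 0.46190537 -0.25406105  0.049     ] ctr [390.75000381 275.25      ] [ 0.48508662 -0.25429193  0.03      ] ((43.84061813354492, 43.133514404296875), 45.0)
slim dot [272.51824818 260.17518248] [0.51096524 0.01238114 0.049     ] ctr [276.29589844 251.36160278] [0.53354404 0.00611803 0.03      ] ((21.00334930419922, 44.35736846923828), 12.33908748626709)
```

View pics/crop1.png

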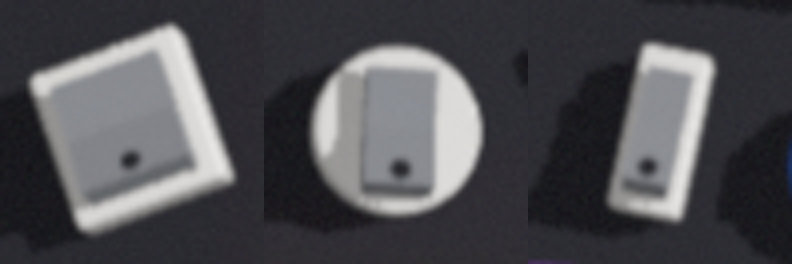

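The crop confirms three white boxes with their raised halves and dots toward the robot. The dots in the full image are wide (173,244), round (392,285) and slim (273,260). I'll now go above the wide box with the jaws shut.

```bash
cat >> h.py <<'E'
from scipy.spatial.transform import Rotation as Ro
def plan(p,yaw):
    o=bot.get_obs(); R=Ro.from_euler('xyz',o['tcp_rot'],degrees=True)
    T=Ro.from_euler('xyz',[-90,0,yaw],degrees=True)
    print("t",o['time'],"at",o['ee_pos'].round(4),o['tcp_rot'].round(2),"F",o['wrist_force'].round(2))
    print("shift",R.inv().apply(np.array(p)-o['ee_pos']).round(4),"turn",(R.inv()*T).as_rotvec().round(4))
E
python3 -c "
from h import *
plan([.543,.2373,.12],20)"
python3 -m crank '-0.016 0.006 -0.044 0 0.1 0;-0.032 0.012 -0.088 0 0.2 0;-0.048 0.018 -0.132 0 0.3 0;-0.064 0.024 -0.176 0 0.4 0;-0.08 0.03 -0.22 0 0.5 0;-0.096 0.036 -0.264 0 0.6 0;-0.112 0.042 -0.308 0 0.7 0;-0.128 0.048 -0.352 0 0.8 0' 1 20
python3 -c "
from h import *
plan([.543,.2373,.12],20)"
```

```text
t 0.1 at [0.1755 0.5211 0.2416] [-9.000e+01  7.000e-02  7.139e+01] F [ 0.42  0.62 -0.03]
shift [-0.1515  0.1218 -0.4389] turn [ 6.000e-04  8.969e-01 -1.100e-03]
time: 0.9
ee_pos: [0.4694, 0.286, 0.1938]
tcp_rot: [-90.0, 0.0, 25.3]
wrist_force: [0.0, -0.5, -0.7]
opening: -0.0001
t 0.9 at [0.4694 0.286  0.1938] [-9.000e+01  1.000e-02  2.532e+01] F [ 0.03 -0.46 -0.69]
shift [ 0.0457  0.0738 -0.0755] turn [ 0.      0.0928 -0.0002]
```

```bash
python3 -m crank '0.015 0.025 -0.025 0 0.03 0;0.03 0.05 -0.05 0 0.06 0;0.046 0.074 -0.0755 0 0.093 0;0.046 0.074 -0.0755 0 0.093 0;0.046 0.074 -0.0755 0 0.093 0'
python3 - <<'E'
from h import *
plan([.543,.2373,.12],20)
cal=vision.get_calibration("wrist"); cv2.imwrite("pics/w1.png",vision.camera("wrist")[:,:,::-1])
print(proj(cal,[.543,.2373,.049]), cal)
E
```

```text
time: 1.4
ee_pos: [0.5421, 0.2387, 0.1192]
tcp_rot: [-90.0, 0.1, 20.2]
wrist_force: [-0.3, 0.2, 0.5]
opening: -0.0002
t 1.4 at [0.5421 0.2387 0.1192] [-90.     0.13  20.17] F [-0.27  0.19  0.47]
shift [ 0.0004 -0.0008 -0.0016] turn [ 0.      0.003  -0.0023]
[321.04279403 263.52549005] {'fx': 375.8171188864376, 'fy': 375.8171188864376, 'cx': 319.34021121244695, 'cy': 241.4730368569826, 'distortion': array([-0.0801717,  0.       ,  0.       ,  0.       ,  0.       ]), 'rvec': array([-2.82521627, -0.50296487, -0.0672513 ]), 'tvec': array([-0.59047386,  0.03311013,  0.27181559])}
```

View pics/w1.png

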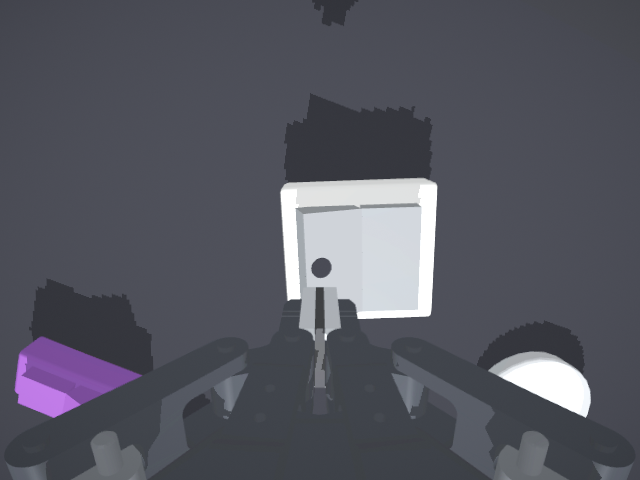

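The dot is at (321,267) against a predicted (321,263), about 2 mm off, so the spot is confirmed. Now I'll descend and watch the force.

```bash
python3 -c "
from h import *
print(ray(vision.get_calibration('wrist'),(321,267),.049))"
python3 -m crank '0 0.02 -0.002 0 0 0;0 0.04 -0.003 0 0 0;0 0.052 -0.004 0 0 0;0 0.054 -0.004 0 0 0;0 0.056 -0.004 0 0 0;0 0.058 -0.004 0 0 0;0 0.06 -0.004 0 0 0;0 0.06 -0.004 0 0 0'
```

```text
[0.54396836 0.23568066 0.049     ]
time: 2.25
ee_pos: [0.5439, 0.2358, 0.0607]
tcp_rot: [-90.0, -0.0, 20.2]
wrist_force: [0.7, 0.5, 0.6]
opening: -0.0002
```

```bash
python3 -m crank '0 0.001 0 0 0 0;0 0.002 0 0 0 0;0 0.003 0 0 0 0;0 0.003 0 0 0 0'
```

```text
time: 2.65
ee_pos: [0.5436, 0.2355, 0.0571]
tcp_rot: [-90.0, 0.0, 20.2]
wrist_force: [-0.6, 1.0, 1.7]
opening: 0.0001
```

```bash
python3 -m crank '0 0.001 0 0 0 0;0 0.002 0 0 0 0;0 0.003 0 0 0 0;0 0.004 0 0 0 0;0 0.004 0 0 0 0';python3 -m crank '0 0.0005 0 0 0 0;0 0.001 0 0 0 0;0 0.001 0 0 0 0';python3 -c "
from h import *
plan([.543,.2373,.12],20)"
```

```text
time: 3.15
ee_pos: [0.5437, 0.2355, 0.0531]
tcp_rot: [-90.0, 0.0, 20.2]
wrist_force: [0.1, -0.0, 0.0]
opening: -0.0
time: 3.45
ee_pos: [0.5438, 0.2356, 0.0524]
tcp_rot: [-90.0, -0.0, 20.2]
wrist_force: [-0.6, -0.6, 2.9]
opening: -0.0
t 3.45 at [0.5438 0.2356 0.0524] [-9.000e+01 -1.000e-02  2.023e+01] F [-0.56 -0.57  2.9 ]
shift [-0.0001 -0.0676  0.0019] turn [0.     0.0039 0.0002]
```

```bash
python3 -m crank '0 0.0005 0 0 0 0;0 0.001 0 0 0 0;0 0.001 0 0 0 0';python3 -m crank '0 0.0005 0 0 0 0;0 0.0005 0 0 0 0'
```

```text
time: 3.75
ee_pos: [0.5438, 0.2356, 0.0515]
tcp_rot: [-90.0, -0.0, 20.2]
wrist_force: [-2.3, -1.8, 5.6]
opening: -0.0002
time: 3.95
ee_pos: [0.5438, 0.2356, 0.0511]
tcp_rot: [-90.0, -0.0, 20.2]
wrist_force: [-2.8, -1.2, 5.8]
opening: 0.0002
```

The force has passed the 3 N threshold and is now on the end stop. I'll lift and check.

```bash
python3 -m crank '0 -0.005 0 0 0 0;0 -0.03 0 0 0 0;0 -0.07 0 0 0 0;0 -0.07 0 0 0 0'
python3 - <<'E'
from h import *
cal=vision.get_calibration("wrist"); im=vision.camera("wrist")[:,:,::-1]
cv2.imwrite("pics/w2.png",cv2.resize(im[150:340,230:480],None,fx=2,fy=2))
for z in(.042,.049): print(proj(cal,[.544,.2357,z]))
plan([.4619,-.2541,.12],0)
E
```

```text
time: 4.35
ee_pos: [0.5457, 0.2365, 0.1262]
tcp_rot: [-90.0, -0.4, 20.2]
wrist_force: [-0.7, 0.1, 0.6]
opening: 0.0
[315.80052719 253.65483299]
[315.7899398  257.26414051]
t 4.4 at [0.5451 0.2362 0.1237] [-89.98  -0.28  20.23] F [ 0.05 -0.14  0.92]
shift [-0.2476  0.0023 -0.4313] turn [-0.0012  0.353   0.0048]
```

View pics/w2.png

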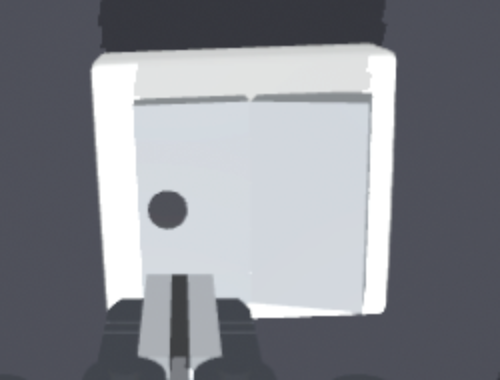

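The left half is down level and the right half has risen. The dot at full-image (314,255) is where I expected it, so the box hasn't shifted. On to the round box.

```bash
python3 -m crank '-0.022 0 -0.038 0 0.04 0;-0.045 0 -0.078 0 0.08 0;-0.067 0 -0.117 0 0.12 0;-0.09 0 -0.156 0 0.16 0;-0.112 0 -0.195 0 0.2 0;-0.134 0 -0.234 0 0.24 0;-0.157 0 -0.273 0 0.28 0;-0.18 0 -0.312 0 0.32 0';python3 -c "
from h import *
plan([.4619,-.2541,.12],0)"
```

```text
time: 5.2
ee_pos: [0.4818, -0.121, 0.1199]
tcp_rot: [-90.0, 0.0, 1.8]
wrist_force: [0.4, 0.6, 0.1]
opening: 0.0001
t 5.2 at [ 0.4818 -0.121   0.1199] [-8.999e+01  4.000e-02  1.810e+00] F [0.36 0.55 0.15]
shift [-2.410e-02 -1.000e-04 -1.324e-01] turn [-0.0002  0.0315 -0.0007]
```

```bash
python3 -m crank '-0.008 0 -0.04 0 0.01 0;-0.016 0 -0.08 0 0.02 0;-0.024 0 -0.12 0 0.03 0;-0.024 0 -0.132 0 0.03 0;-0.024 0 -0.132 0 0.03 0;-0.024 0 -0.132 0 0.03 0'
python3 - <<'E'
from h import *
cal=vision.get_calibration("wrist"); cv2.imwrite("pics/w3.png",vision.camera("wrist")[:,:,::-1])
print(proj(cal,[.4619,-.2541,.049]))
plan([.4619,-.2541,.12],0)
E
```

```text
time: 5.8
ee_pos: [0.4629, -0.2514, 0.1201]
tcp_rot: [-89.9, 0.1, 0.2]
wrist_force: [-0.5, 0.2, -0.1]
opening: 0.0002
[318.23125185 264.59775366]
t 5.85 at [ 0.4631 -0.2511  0.1203] [-8.996e+01  4.000e-02  2.200e-01] F [ 0.54 -0.    0.52]
shift [-0.0012  0.0003 -0.003 ] turn [-0.0007  0.0038 -0.0007]
```

View pics/w3.png

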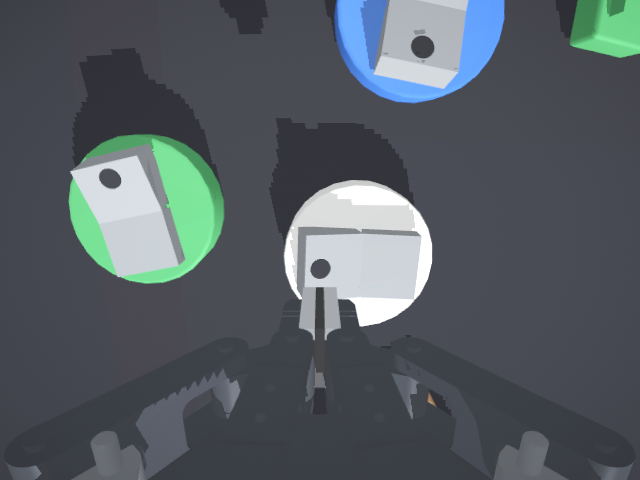

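The white round box is under the tool with its dot at (320,268), predicted (318,265). The blue and green pucks are clear of it. I'll descend about 4 mm further along tool -z.

```bash
python3 -m crank '0 0.02 -0.002 0 0 0;0 0.04 -0.004 0 0 0;0 0.054 -0.004 0 0 0;0 0.057 -0.004 0 0 0;0 0.06 -0.004 0 0 0;0 0.062 -0.004 0 0 0;0 0.064 -0.004 0 0 0;0 0.064 -0.004 0 0 0';python3 -m crank '0 0.001 0 0 0 0;0 0.002 0 0 0 0;0 0.003 0 0 0 0;0 0.003 0 0 0 0';python3 -m crank '0 0.0005 0 0 0 0;0 0.001 0 0 0 0;0 0.001 0 0 0 0'
```

```text
time: 6.65
ee_pos: [0.4633, -0.2562, 0.0572]
tcp_rot: [-90.0, -0.0, 0.2]
wrist_force: [-0.9, 0.2, 0.4]
opening: 0.0
time: 7.05
ee_pos: [0.4631, -0.2562, 0.0537]
tcp_rot: [-90.0, -0.0, 0.2]
wrist_force: [1.1, 0.2, 0.6]
opening: 0.0
time: 7.35
ee_pos: [0.4631, -0.2562, 0.0529]
tcp_rot: [-90.0, -0.0, 0.2]
wrist_force: [-0.7, 0.6, 3.8]
opening: 0.0003
```

```bash
python3 -m crank '0 0.0005 0 0 0 0;0 0.001 0 0 0 0;0 0.0015 0 0 0 0;0 0.0015 0 0 0 0';python3 -m crank '0 -0.005 0 0 0 0;0 -0.03 0 0 0 0;0 -0.07 0 0 0 0;0 -0.07 0 0 0 0'
python3 - <<'E'
from h import *
cal=vision.get_calibration("wrist"); im=vision.camera("wrist")[:,:,::-1]
cv2.imwrite("pics/w4.png",cv2.resize(im[150:340,230:480],None,fx=2,fy=2))
for z in(.042,.049): print(proj(cal,[.4631,-.2555,z]))
plan([.511,.0124,.12],-13)
E
```

```text
time: 7.75
ee_pos: [0.4631, -0.2562, 0.0515]
tcp_rot: [-90.0, -0.0, 0.2]
wrist_force: [-1.5, 0.8, 5.2]
opening: 0.0002
time: 8.15
ee_pos: [0.4648, -0.2572, 0.1263]
tcp_rot: [-90.2, -0.3, 0.2]
wrist_force: [0.8, -0.7, -0.2]
opening: 0.0004
[316.20034538 249.98541349]
[316.18483558 253.53320759]
t 8.2 at [ 0.4642 -0.2568  0.1238] [-90.13  -0.21   0.17] F [-0.67  0.29 -0.92]
shift [0.0476 0.0034 0.2691] turn [0.0018 0.2298 0.0039]
```

View pics/w4.png

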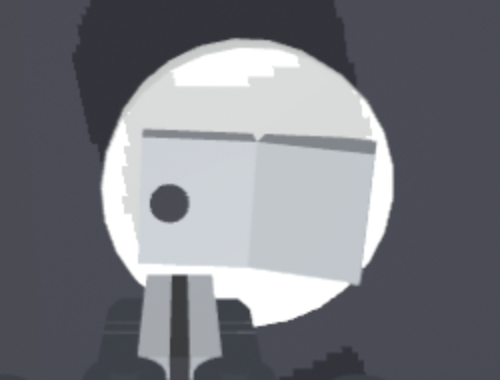

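The round rocker's left half is level and its right half is up. The dot at full-image (315,251) is where I expected it. Next is the slim box.

```bash
python3 -m crank '0.007 0 0.04 0 0.03 0;0.014 0 0.08 0 0.06 0;0.021 0 0.12 0 0.1 0;0.028 0 0.16 0 0.14 0;0.035 0 0.2 0 0.17 0;0.042 0 0.24 0 0.2 0;0.0476 0.002 0.269 0 0.23 0;0.0476 0.002 0.269 0 0.23 0'; python3 -m crank '0 0 0 0 0 0;0 0 0 0 0 0'
python3 - <<'E'
from h import *
cal=vision.get_calibration("wrist"); cv2.imwrite("pics/w5.png",vision.camera("wrist")[:,:,::-1])
print(proj(cal,[.511,.0124,.049]))
plan([.511,.0124,.12],-13)
E
```

```text
time: 9.0
ee_pos: [0.5096, 0.0159, 0.1177]
tcp_rot: [-90.0, 0.1, -12.8]
wrist_force: [-0.5, 0.4, -0.8]
opening: 0.0
time: 9.2
ee_pos: [0.5095, 0.0123, 0.1187]
tcp_rot: [-90.0, 0.1, -13.0]
wrist_force: [-0.4, -0.4, 0.4]
opening: 0.0
[322.44940216 260.02331345]
t 9.25 at [0.5096 0.0121 0.1189] [-9.002e+01  3.000e-02 -1.306e+01] F [-0.28  1.06  0.45]
shift [ 0.0013 -0.0011  0.0006] turn [ 0.0003 -0.001  -0.0005]
```

View pics/w5.png

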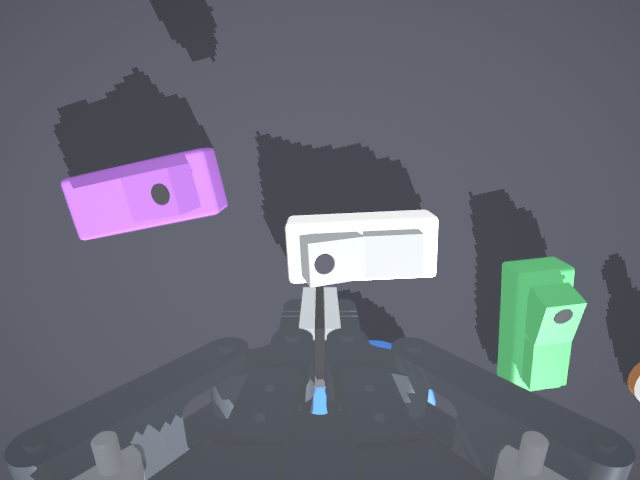

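The dot is at (324,264), predicted (322,260). I'll correct by +2.5 mm in x and -1.5 mm in z and descend.

```bash
python3 -m crank '0.001 0.02 -0.001 0 0 0;0.0025 0.04 -0.0015 0 0 0;0.0025 0.053 -0.0015 0 0 0;0.0025 0.056 -0.0015 0 0 0;0.0025 0.058 -0.0015 0 0 0;0.0025 0.06 -0.0015 0 0 0;0.0025 0.062 -0.0015 0 0 0;0.0025 0.062 -0.0015 0 0 0';python3 -m crank '0 0.001 0 0 0 0;0 0.002 0 0 0 0;0 0.003 0 0 0 0;0 0.003 0 0 0 0';python3 -m crank '0 0.0005 0 0 0 0;0 0.001 0 0 0 0;0 0.001 0 0 0 0'
```

```text
time: 10.05
ee_pos: [0.5122, 0.011, 0.0576]
tcp_rot: [-90.0, -0.0, -13.0]
wrist_force: [0.3, -1.0, 1.0]
opening: 0.0001
time: 10.45
ee_pos: [0.5119, 0.011, 0.0541]
tcp_rot: [-90.0, 0.0, -13.0]
wrist_force: [-0.2, -0.1, 1.0]
opening: 0.0
time: 10.75
ee_pos: [0.5119, 0.011, 0.0532]
tcp_rot: [-90.0, 0.0, -13.0]
wrist_force: [-0.2, 0.5, -0.3]
opening: 0.0001
```

```bash
python3 -m crank '0 0.0005 0 0 0 0;0 0.001 0 0 0 0;0 0.0015 0 0 0 0;0 0.0015 0 0 0 0';python3 -m crank '0 0.0005 0 0 0 0;0 0.0005 0 0 0 0'
```

```text
time: 11.15
ee_pos: [0.512, 0.011, 0.0519]
tcp_rot: [-90.0, -0.0, -13.0]
wrist_force: [-1.7, 0.9, 4.4]
opening: -0.0001
time: 11.35
ee_pos: [0.512, 0.011, 0.0514]
tcp_rot: [-90.0, -0.0, -13.0]
wrist_force: [-1.7, 0.4, 6.3]
opening: -0.0001
```

Now on the end stop. I'll lift, back up high, and take the final checks from the wrist and scene cameras.

```bash
python3 -m crank '0 -0.005 0 0 0 0;0 -0.03 0 0 0 0;0 -0.07 0 0 0 0;0 -0.1 0 0 0 0;0 -0.12 0 0 0 0;0 -0.12 0 0 0 0;0 -0.12 0 0 0 0'
python3 - <<'E'
from h import *
cal=vision.get_calibration("wrist"); w=vision.camera("wrist")[:,:,::-1]
s=vision.camera("scene")[:,:,::-1]
print(proj(cal,[.512,.0107,.042]))
r=lambda a:cv2.resize(a,(400,300),interpolation=cv2.INTER_CUBIC)
cv2.imwrite("pics/fin.png",np.vstack([np.hstack([r(w[150:330,220:460]),r(s[150:390,200:520])]),np.hstack([r(s[180:240,260:340]),r(s[235:295,330:410])])]))
cv2.imwrite("pics/scene1.png",s)
a=cv2.imread("pics/scene0.png")
for n,(u,v,h) in dict(dropper=(256,284,18),dish=(384,361,28),slide=(236,192,24),wide=(457,320,27),round=(294,210,22),slim=(371,263,22)).items():
    A,B=[cv2.cvtColor(i[v-h:v+h,u-h:u+h],6).astype(np.float32) for i in(a,s)]
    print(n,np.round(cv2.phaseCorrelate(A,B),2),np.abs(A-B).mean().round(1))
E
```

```text
time: 12.05
ee_pos: [0.5121, 0.011, 0.1711]
tcp_rot: [-90.0, -0.0, -13.0]
wrist_force: [-0.2, -0.3, -0.1]
opening: 0.0003
[319.52551663 234.69174754]Traceback (most recent call last):
  File "<stdin>", line 11, in <module>
    return _wrapfunc(a, 'round', decimals=decimals, out=out)
    return _wrapit(obj, method, *args, **kwds)
    conv = _array_converter(obj)
ValueError: setting an array element with a sequence. The requested array has an inhomogeneous shape after 1 dimensions. The detected shape was (2,) + inhomogeneous part.
```

View pics/fin.png

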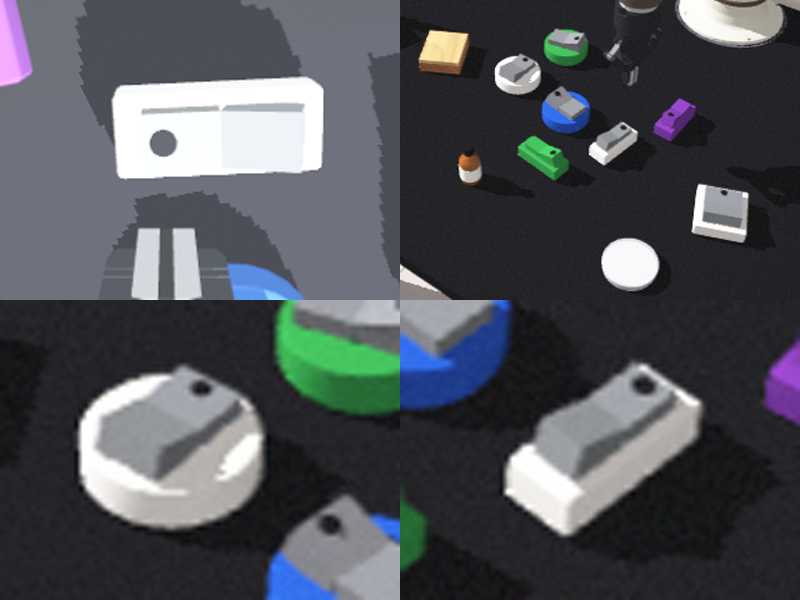

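All three boxes have the dotted half down and the far half raised. I'll fix the shift check, then hand in.

```bash
python3 - <<'E'
from h import *
a=cv2.imread("pics/scene0.png");s=cv2.imread("pics/scene1.png")
for n,(u,v,h) in dict(dropper=(256,284,18),dish=(384,361,28),slide=(236,192,24),wide=(457,320,27),round=(294,210,22),slim=(371,263,22)).items():
    A,B=[cv2.cvtColor(i[v-h:v+h,u-h:u+h],6).astype(np.float32) for i in(a,s)]
    print(n,np.round(cv2.phaseCorrelate(A,B)[0],2))
bot.job_done()
E
```

```text
dropper [ 0.05 -0.02]
dish [-0.04 -0.03]
slide [-0.06  0.06]
wide [-0.01  0.43]
round [0.61 0.71]
slim [0.51 0.77]
the job is handed in; nothing more can be done
```

I tapped the white wide box, then the white round one, then the white slim one, using shut fingertips. The job is handed in at about 12 s of the 48 s allowed.

- **Rockers:** each tap went on until the force rose clearly above the 3 N end-stop threshold, reaching 5.2 to 6.3 N. Close-up wrist and scene pictures show the dotted half of all three lying level and the far half raised.
- **Bystanders:** comparing the scene pictures from before and after, the bottle, petri dish and slide box moved less than 0.1 pixel.
- **Switch boxes:** the same comparison gave 0.4 to 0.9 pixel for the three boxes, which is about 1 to 3 mm if it were real movement. I put it down to the rockers having changed shape in the picture. After each press, the wide and round dots were within about 2 pixels of where I expected them. I had no such number for the slim box, so a small shift of up to about 2 mm can't be fully ruled out.

The first run of this comparison failed on a script error. I fixed it and reran it just before handing in. The fingertips were lifted clear of everything at hand-in.

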